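# Open the burn-in cabinet's bypass door and lock it open

### The job

Open the right-hand bay of the burn-in cabinet so that the units in it can be reached: pull the red T-handle of the locking plunger right up and only then give it a quarter turn, so that it stays out by itself; slide the rear door with the yellow bar handle all the way behind its neighbour; then turn the T-handle back so that the plunger drops in and locks the door open. Leave the front door where it is, do not disturb the things lying on the cabinet and on the bench, and let go of everything at the end.

Things in the scene. Friction and masses are not known exactly. Their poses are not given: they have to be found in the camera images.
- cabinet: Fixed white cabinet with clear roof and back, 500 wide (y), 209 deep (x), 240 tall. Seen from the robot, the front door is on the left, the rear door on the right; shut, they overlap 90 in the middle. Origin: on the bench, mid-width, in the plane of the front door's face; x points into the cabinet from the robot, y left along the tracks. The flat roof starts 4 in front of that plane (top track)
- rear_door (a joint): Travel in m of the rear door along the cabinet's +y, behind the front door. 0 shut, 0.150 fully open; stops 1 mm beyond each. The 8 mm pin of the plunger drops into 12 mm holes in the door's top edge at 0 and at 0.150, so it locks only within 2 mm of these; between them it rides on the door. About 0.8 kg, 2 to 4 N of friction; stays where it is left
- handle_top (a point): Top end, on the axis, of the rear door's yellow upright bar handle, 232 above the bench: round bar, diameter 14, 127 long, straight down from here. It stands 31 in front of the cabinet's origin plane (27 from the top track) on stand-offs 37 and 107 below its top, and moves with the door: 225 right of mid-cabinet when shut, 75 when open. Axes as the cabinet's
- plunger (a joint): Lift in m of the spring plunger, straight up: 0 fully down (pin 6 mm deep in a hole of the door), at most 0.013. The T-handle turns only when lifted past 0.0085 (0.010 is safe) and breaks if forced round lower; held out, it rests at 0.0083. The spring pulls down with 5 N when down, 9 N when out. Riding on the door between holes it stands at 0.006
- tee (a joint): Twist in rad of the T-handle about the vertical, counter-clockwise from above positive. 0: bar along the cabinet's y, the cross pin falls into its slot and the plunger drops (needs to be within 0.15 of 0). From 0.6 up to the stop at 1.57, either way, the cross pin rests on the sleeve and the plunger stays out. Turns easily once lifted
- t_handle: Red grip bar of the plunger's T-handle, 50 long (its own y), 13 thick (x), 18 tall; origin at its centre, on the plunger's axis, 283 above the bench when the plunger is down; lifts and turns with it. It stands on the top track, 19 behind the cabinet's origin plane and 25 left of mid-cabinet, above a 32 square steel sleeve that ends 17.5 above the roof, on a flange 34 x 60
- front_edge (a point): Top of the free (right-hand) edge of the front (left-hand) door, on its front face, 222 mm above the bench. That door has only a flush pull and must stay where it is.
- front_door (a joint): Travel in m of the front door to the right; 0 = shut.
- part_box: Frosted plastic lidded box, 79 x 114 x 50 tall, loose on the roof of the cabinet on the left, toward the back. Origin: centre of its underside.
- button_strip: Green strip circuit board with buttons, 24 x 130 x 10, loose on the cabinet's roof on the right, toward the back. Origin: centre of its underside.
- speaker: Black two-driver speaker enclosure, 66 x 150 x 66 tall, loose on the bench on the left. Origin: centre of its underside.
- main_board: Green populated circuit board, 75 x 105 x 12, loose on the bench. Origin: centre of its underside.
- clock_display: Black clock display module, 52 x 125 x 17, loose on the bench. Origin: centre of its underside.
- screwdriver: Screwdriver with a yellow handle, 170 long, about 30 tall, lying on the bench. Origin under its middle.
- meter: Orange hand-held meter, 150 x 74 x 40, loose on the bench on the right. Origin: centre of its underside.

How it is judged:
By the outcome, as a careful person would: the job done as asked, in the order asked, and still so for the second after the job is handed in, with the robot touching nothing.
It also fails if it takes over 70 s, if anything falls off the work surface, if the arm or the gripper's body presses on something with over 40 N, if the wrist force passes 120 N, or if a joint passes its speed limit or range.

### The arm

A 6-joint arm with a two-finger parallel gripper is mounted at the origin on the work surface. World frame = base frame: x ahead of the robot, y to its left, z up, the work surface at z = 0. Lengths are in m, angles in rad, forces in N, time in s.
With the tool pointing down it reaches from about 0.375 to 0.975 m from the base axis. Payload 3.8 kg.
Tool frame: the origin (TCP) lies at the very end of the fingers, on their centre line; the grasp point (between the pads) lies 19 mm behind it (arm.grip_depth is the distance from the TCP to the grasp point, in m); z points along the fingers, y is the line along which they close (so a half turn about z gives the same grasp; the last joint's range is limited). The gripper opens to 85 mm and grips with 20 to 120 N. Pads are 22 mm wide; open, the fingers measure 114 mm over their backs; the gripper's body (76 mm by 85 mm) begins 54 mm behind the grasp point. The pads swing forward as they close: fully open they stand 13 mm farther back than shut.
Start: joints at [1.133, 0.264, 1.604, -0, 1.274, -0.037], TCP at [0.263, 0.622, 0.231] pointing down, gripper open.
Joint ranges: [-2.63, 2.63], [-0.94, 2.18], [0.31, 2.57], [-1.31, 4.45], [0, 2.66], [-2.55, 2.55]. Speed limits (rad/s): [2.57, 2.57, 3.14, 3.14, 3.14, 3.14].

### API

Orientations are given as a 3x3 rotation matrix whose columns are the frame's x, y, z axes.
In Python, from station import arm, cams, order gives the robot as it stands. The module is installed in compiled form; this text tells all that it offers.
- The arm moves only by the shell command python3 -m creep 'ROWS'. ROWS is JSON, a list of rows, each an object with "jaw": the gripper's target within -1 to 1 (fully open at 1, half-way at 0, shut at -1); "linear": the shift along the world's x, y, z in m, a list of three; "roll": the turn about the world's z in rad. In form: [{"jaw": jaw, "linear": [tx, ty, tz], "roll": roll}, ...]. A call has 1 to 12 rows; each row shifts and turns the commanded pose from where the row before left it; what a row does not reach is not made up. A row lasts 1/12 s, in which the tool goes at most 41.7 mm and 7.16 degrees, less where a joint would pass 70% of its speed; a pose out of reach is approached as far as the arm can. A call is refused whole if a number of a shift passes 0.0417 or a number of a turn 0.125, either way. A call with a gripper value outside its range is refused whole. The fingers move at their own pace and stop on an object; the grip force is fixed at half the most. Time passes only in rows, so rows that do not move let the fingers close. It gives the time, the measured TCP pose, the force, the opening and the grip force at its end, in the units of the state.
- arm.state(): the state, without advancing time (a new reading comes with each control period).
- cams.read_camera(name): name is "scene" or "top" or "wrist"; returns a dict with "img" (420x560x3 uint8, blue, green, red), "range_z" (420x560 float32, m along the optical axis (not along the pixel's ray), 0 where there is no reading), "K" (3x3 intrinsics, pixels), "dist" ([k1, k2, p1, p2, k3] as OpenCV has them; the pictures are not rectified), "cam_to_world" (4x4, takes a point from camera to world coordinates); the wrist camera has in their place "T_tool_cam" (4x4, takes a point from camera to tool coordinates, whose origin is the TCP and whose axes are the flange's). Camera axes: x right, y up, looking along -z (the intrinsics and any distortion apply to the point x, -y, -z); pixel columns grow to the right and rows downward; lengths in m; the calibration is good to about 2 mm. A picture is of the moment at which its call begins: read the wrist's pose just before it.
- order.hand_in(): hands the job in; it is judged then, once.
The state is a dict: "time": time; "joints": joint angles; "qd": joint speeds; "effort": joint torques, N m; "eef_pos": TCP position; "orientation": TCP orientation; "contact_force": force on the tool from outside, world axes, zero at the start; "ft_torque": the same for the moment, N m; "finger_gap": opening from 0.0 (shut) to 1.0 (fully open); "grip_force": force on a finger pad.
Only numpy, scipy, OpenCV 4.12 (cv2) and the standard library are available. Lean on these libraries where they do the work, as an engineer would, in place of code of your own. Each camera call takes 0.05 s, during which the arm holds its last target. There are 200 camera calls.

## Working session

There is one attempt and no reset: what is moved stays moved. The work goes in short steps, Python scripts to look and compute and a shell command to move; the robot and the scene stay as the last step left them, time stands still between calls to the robot, and variables do not carry over. Pictures are saved under pics/ and viewed, at most 10 in all, crops included, and the job is handed in when it is done.

```bash
mkdir -p pics; cat > h.py <<'E'
import numpy as np, cv2
from station import arm, cams, order
def cam(n):
    c=cams.read_camera(n); return c
def pts(c,uv,T=None):
    "world points from depth at pixels uv"
    T=c["cam_to_world"] if T is None else T
    uv=np.asarray(uv,float).reshape(-1,1,2)
    n=cv2.undistortPoints(uv,np.array(c["K"]),np.array(c["dist"])).reshape(-1,2)
    z=np.array([c["range_z"][int(v),int(u)] for u,v in uv.reshape(-1,2)])
    P=np.c_[n[:,0]*z,-n[:,1]*z,-z,np.ones(len(z))]
    return (P@np.array(T).T)[:,:3]
def plane(c,uv,h,T=None):
    "rays onto z=h"
    T=np.array(c["cam_to_world"] if T is None else T)
    uv=np.asarray(uv,float).reshape(-1,1,2)
    n=cv2.undistortPoints(uv,np.array(c["K"]),np.array(c["dist"])).reshape(-1,2)
    d=np.c_[n[:,0],-n[:,1],-np.ones(len(n))]@T[:3,:3].T
    return T[:3,3]+d*((h-T[2,3])/d[:,2])[:,None]
def wristT(c,s):
    W=np.eye(4);W[:3,:3]=np.array(s["orientation"]);W[:3,3]=s["eef_pos"]; return W@np.array(c["T_tool_cam"])
E
python3 - <<'E'
from h import *
a=cam("scene");b=cam("top")
cv2.imwrite("pics/scene.png",a["img"]);cv2.imwrite("pics/top.png",b["img"])
s=arm.state();print({k:np.round(v,3).tolist() for k,v in s.items()})
for c,n in((a,'scene'),(b,'top')):
    print(np.round(c["cam_to_world"],3).tolist(),np.round(c["K"],0).tolist())
    hsv=cv2.cvtColor(c["img"],cv2.COLOR_BGR2HSV)
    for nm,lo,hi in(("red",(0,150,80),(6,255,255)),("red2",(174,150,80),(180,255,255)),("yel",(22,130,100),(34,255,255))):
        m=cv2.inRange(hsv,lo,hi);k,l,st,ce=cv2.connectedComponentsWithStats(m)
        for i in range(1,k):
            if st[i,4]>25:
                v=np.argwhere(l==i)[:,::-1]; p=pts(c,v)
                print(n,nm,st[i].tolist(),np.round(np.median(p,0),3),np.round(p.min(0),3),np.round(p.max(0),3))
E
```

```text
{'time': 0.1, 'joints': [1.133, 0.265, 1.605, -0.0, 1.274, -0.037], 'qd': [-0.001, -0.002, -0.003, -0.001, -0.001, -0.0], 'effort': [-0.0, -51.671, -36.859, -0.0, 0.006, -0.0], 'eef_pos': [0.263, 0.621, 0.23], 'orientation': [[-0.921, 0.39, -0.001], [0.39, 0.921, -0.002], [0.0, -0.002, -1.0]], 'contact_force': [-0.192, -0.417, 0.717], 'ft_torque': [0.015, -0.011, -0.033], 'grip_force': 0.0, 'finger_gap': 0.999}
[[-0.51, -0.718, 0.473, 1.004], [0.86, -0.42, 0.288, 0.288], [-0.008, 0.554, 0.832, 1.066], [0.0, 0.0, 0.0, 1.0]] [[392.0, 0.0, 283.0], [0.0, 392.0, 211.0], [0.0, 0.0, 1.0]]
scene red [271, 209, 16, 15, 117] [0.583 0.017 0.292] [ 0.416 -0.072  0.004] [0.589 0.039 0.296]
scene red [23, 249, 71, 68, 1684] [ 0.971 -0.458  0.049] [ 0.883 -0.61  -0.004] [1.049 0.288 1.066]
scene yel [218, 166, 6, 11, 42] [ 0.499 -0.22   0.224] [ 0.344 -0.371 -0.001] [ 0.503 -0.214  0.236]
scene yel [234, 170, 22, 18, 169] [ 0.365 -0.252  0.024] [ 0.317 -0.285 -0.001] [1.004 0.288 1.066]
scene yel [0, 232, 60, 57, 851] [ 0.969 -0.669  0.064] [ 0.881 -0.731 -0.001] [1.05  0.288 1.066]
scene yel [281,
[... 228 characters left out ...]
0, 209.0], [0.0, 0.0, 1.0]]
top red [438, 28, 40, 54, 484] [ 0.954 -0.49   0.073] [ 0.387 -0.566  0.028] [ 1.05  -0.005  1.358]
top red [272, 171, 20, 7, 94] [0.578 0.02  0.292] [ 0.571 -0.004  0.248] [0.586 0.042 0.298]
top red [105, 207, 5, 8, 28] [0.519 0.546 0.041] [ 0.513  0.539 -0.003] [0.532 0.568 0.047]
top yel [478, 27, 40, 53, 394] [ 0.965 -0.639  0.075] [ 0.387 -0.685  0.021] [ 1.05  -0.005  1.358]
top yel [231, 107, 7, 9, 54] [0.737 0.134 0.291] [0.726 0.126 0.287] [0.748 0.142 0.298]
top yel [374, 207, 6, 6, 26] [ 0.494 -0.221  0.233] [ 0.489 -0.265  0.002] [ 0.508 -0.214  0.236]
top yel [369, 247, 14, 28, 231] [ 0.363 -0.251  0.024] [ 0.322 -0.273  0.003] [ 0.402 -0.005  1.358]
```

View pics/scene.png

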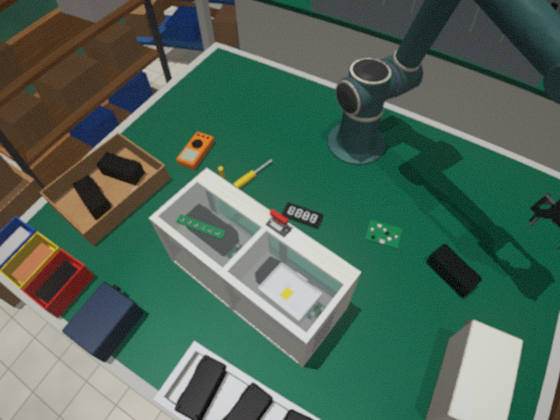

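View pics/top.png

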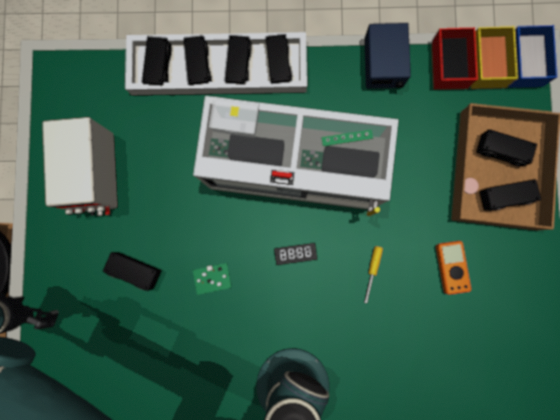

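The scene view shows the cabinet in the centre, with the T-handle at (279,217) and the yellow bar top at (221,171). In the top view they are at (282,176) and (374,208). From depth, the T is at about (0.580, 0.019, 0.292) and the bar top at about (0.497, -0.220, 0.233). They are 0.253 m apart against the 0.255 m expected, which puts the cabinet yaw near -8°. I'll raise the arm and move over the T for a closer look.

```bash
python3 -m creep '[{"jaw":1,"linear":[0,0,0.04],"roll":0},{"jaw":1,"linear":[0,0,0.04],"roll":0},{"jaw":1,"linear":[0,-0.02,0.04],"roll":-0.05},{"jaw":1,"linear":[0.01,-0.035,0.04],"roll":-0.1},{"jaw":1,"linear":[0.015,-0.035,0.02],"roll":-0.1},{"jaw":1,"linear":[0.015,-0.035,0],"roll":-0.1},{"jaw":1,"linear":[0.015,-0.035,0],"roll":-0.1},{"jaw":1,"linear":[0.015,-0.035,0],"roll":-0.1},{"jaw":1,"linear":[0.015,-0.035,0],"roll":-0.1},{"jaw":1,"linear":[0.015,-0.035,0],"roll":-0.1},{"jaw":1,"linear":[0.015,-0.035,0],"roll":-0.1},{"jaw":1,"linear":[0.015,-0.035,0],"roll":-0.1}]'
python3 -m creep '[{"jaw":1,"linear":[0.02,-0.035,0],"roll":-0.09},{"jaw":1,"linear":[0.02,-0.035,0],"roll":-0.09},{"jaw":1,"linear":[0.02,-0.035,0],"roll":-0.09},{"jaw":1,"linear":[0.02,-0.035,0],"roll":-0.09},{"jaw":1,"linear":[0.02,-0.035,0],"roll":0},{"jaw":1,"linear":[0.02,-0.035,0],"roll":0},{"jaw":1,"linear":[0.02,-0.035,0],"roll":0},{"jaw":1,"linear":[0.01,-0.02,0],"roll":0},{"jaw":1,"linear":[0,0,0],"roll":0},{"jaw":1,"linear":[0,0,0],"roll":0}]'
python3 - <<'E'
from h import *
s=arm.state();c=cam("wrist");T=wristT(c,s)
print(np.round(s["eef_pos"],4),np.round(s["orientation"],3).tolist(),np.round(s["joints"],2)); print(np.round(c["T_tool_cam"],3).tolist())
cv2.imwrite("pics/w1.png",c["img"])
E
```

```text
time: 1.1
eef_pos: [0.3906, 0.2951, 0.3983]
orientation: [[-0.214, 0.977, -0.0], [0.977, 0.214, -0.0], [-0.0, -0.0, -1.0]]
contact_force: [1.2, -0.7, 0.3]
finger_gap: 0.997
grip_force: 0.0
time: 1.93
eef_pos: [0.5406, 0.0309, 0.3978]
orientation: [[0.142, 0.99, -0.002], [0.99, -0.142, 0.0], [0.0, -0.002, -1.0]]
contact_force: [-1.4, -0.2, 0.3]
finger_gap: 0.998
grip_force: 0.0
[0.5406 0.0309 0.3978] [[0.142, 0.99, -0.002], [0.99, -0.142, 0.0], [0.0, -0.002, -1.0]] [ 0.01 -0.05  1.65  0.    1.54  0.15]
[[0.0, 0.957, 0.291, 0.073], [1.0, -0.0, 0.0, 0.001], [0.0, 0.291, -0.957, -0.141], [0.0, 0.0, 0.0, 1.0]]
```

View pics/w1.png

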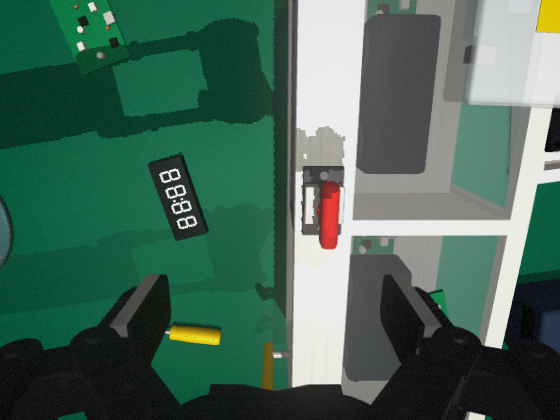

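The wrist view shows the red T at (329,215), the yellow bar at (268,365), and the top track running vertically with its front edge near u≈293. I'll measure the T centre, the yaw from the track edge, and the bar.

```bash
python3 - <<'E'
from h import *
s=arm.state();c=cam("wrist");T=wristT(c,s)
hsv=cv2.cvtColor(c["img"],cv2.COLOR_BGR2HSV)
m=cv2.inRange(hsv,(0,150,80),(8,255,255))|cv2.inRange(hsv,(172,150,80),(180,255,255))
v=np.argwhere(m)[:,::-1];v=v[(v[:,0]>300)&(v[:,0]<360)&(v[:,1]>150)&(v[:,1]<270)]
p=pts(c,v,T);print("red z pct",np.round(np.percentile(p[:,2],[5,50,90]),4))
top=v[p[:,2]>0.288];q=plane(c,top,0.292,T)[:,:2].astype(np.float32)
print("T rect",cv2.minAreaRect(q),"mean",q.mean(0), len(q))
w=(hsv[:,:,1]<60)&(hsv[:,:,2]>150)
E_=[]
for r in list(range(5,110,5))+list(range(250,300,5)):
    u=np.where(w[r,270:330])[0]
    if len(u):E_.append((270+u[0],r))
e=plane(c,E_,0.24,T);l=cv2.fitLine(e[:,:2].astype(np.float32),cv2.DIST_HUBER,0,.001,.001).ravel();print("edge",l,"yaw",np.degrees(np.arctan2(-l[2]*np.sign(l[3])*-1*0-l[0]*np.sign(l[1]),abs(l[1]))))
print("edge z",np.round(np.median(pts(c,[(a+8,b) for a,b in E_],T)[:,2]),4))
y=cv2.inRange(hsv,(18,120,80),(36,255,255));y=np.argwhere(y)[:,::-1];y=y[(y[:,0]>240)&(y[:,0]<300)&(y[:,1]>320)]
p=pts(c,y,T);k=(p[:,2]>.1)&(p[:,2]<.24);print("yel",k.sum(),np.round(np.percentile(p[k],[2,50,98],axis=0),4))
tp=p[k&(p[:,2]>.228)];print(len(tp),np.round(tp.mean(0),4))
print("top row",y[:,1].min(),y[y[:,1]<y[:,1].min()+4].mean(0))
E
```

```text
red z pct [0.287  0.2898 0.2909]
T rect ((0.578794538974762, 0.018953220918774605), (0.04749332740902901, 0.011644280515611172), 82.80342864990234) mean [0.5789737  0.01914871] 935
edge [0.14140423 0.98995197 0.56469625 0.07807659] yaw -8.129109
edge z 0.2382
yel 442 [[ 0.4888 -0.2199  0.1075]
 [ 0.4955 -0.2166  0.1547]
 [ 0.5009 -0.2148  0.191 ]]
0 [nan nan nan]
top row 342 [268.33333333 343.81481481]<stdin>:18: RuntimeWarning: Mean of empty slice.
  ret = um.true_divide(
```

The T is at (0.579, 0.019) with its top near 0.291, and the yaw is -8.1°, which the tool already matches. The edge-to-T offset is 22.5 mm against 23 expected. Next I'll descend on the T and grip it.

```bash
python3 -m creep '[{"jaw":1,"linear":[0.019,-0.006,0],"roll":0},{"jaw":1,"linear":[0.0194,-0.006,-0.01],"roll":0},{"jaw":1,"linear":[0,0,-0.03],"roll":0},{"jaw":1,"linear":[0,0,-0.03],"roll":0},{"jaw":1,"linear":[0,0,-0.03],"roll":0},{"jaw":1,"linear":[0,0,-0.02],"roll":0},{"jaw":1,"linear":[0,0,-0.012],"roll":0},{"jaw":1,"linear":[0,0,0],"roll":0},{"jaw":1,"linear":[0,0,0],"roll":0}]'
python3 -m creep '[{"jaw":-1,"linear":[0,0,0],"roll":0},{"jaw":-1,"linear":[0,0,0],"roll":0},{"jaw":-1,"linear":[0,0,0],"roll":0},{"jaw":-1,"linear":[0,0,0],"roll":0},{"jaw":-1,"linear":[0,0,0],"roll":0},{"jaw":-1,"linear":[0,0,0],"roll":0},{"jaw":-1,"linear":[0,0,0],"roll":0},{"jaw":-1,"linear":[0,0,0],"roll":0},{"jaw":-1,"linear":[0,0,0],"roll":0},{"jaw":-1,"linear":[0,0,0],"roll":0}]'
```

```text
time: 2.78
eef_pos: [0.5787, 0.021, 0.267]
orientation: [[0.138, 0.99, -0.0], [0.99, -0.138, 0.0], [0.0, -0.0, -1.0]]
contact_force: [0.2, 0.6, 0.4]
finger_gap: 0.998
grip_force: 0.0
time: 3.62
eef_pos: [0.5791, 0.0199, 0.2674]
orientation: [[0.14, 0.99, 0.0], [0.99, -0.14, -0.0], [0.0, 0.0, -1.0]]
contact_force: [-1.6, -0.3, 4.8]
finger_gap: 0.142
grip_force: 60.1
```

```bash
python3 -m creep '[{"jaw":-1,"linear":[0,0,0.003],"roll":0},{"jaw":-1,"linear":[0,0,0.003],"roll":0},{"jaw":-1,"linear":[0,0,0.003],"roll":0},{"jaw":-1,"linear":[0,0,0.0025],"roll":0},{"jaw":-1,"linear":[0,0,0],"roll":0},{"jaw":-1,"linear":[0,0,0],"roll":0},{"jaw":-1,"linear":[0,0,0],"roll":0},{"jaw":-1,"linear":[0,0,0],"roll":0}]'
```

```text
time: 4.28
eef_pos: [0.5789, 0.0199, 0.2776]
orientation: [[0.14, 0.99, -0.001], [0.99, -0.14, -0.0], [-0.0, -0.001, -1.0]]
contact_force: [4.0, 0.1, -9.8]
finger_gap: 0.136
grip_force: 58.4
```

```bash
python3 -m creep '[{"jaw":-1,"linear":[0,0,0.001],"roll":0},{"jaw":-1,"linear":[0,0,0],"roll":0},{"jaw":-1,"linear":[0,0,0],"roll":0},{"jaw":-1,"linear":[0,0,0],"roll":0}]'
python3 - <<'E'
from h import *
s=arm.state();print(s["eef_pos"],s["contact_force"])
for n in("scene","top"):
    c=cam(n);hsv=cv2.cvtColor(c["img"],cv2.COLOR_BGR2HSV)
    m=cv2.inRange(hsv,(0,150,60),(6,255,255));v=np.argwhere(m)[:,::-1];p=pts(c,v)
    k=(np.abs(p[:,0]-.58)<.03)&(np.abs(p[:,1]-.02)<.04)&(p[:,2]>.26);print(n,k.sum(),np.round(np.percentile(p[k,2],[10,50,90]),4) if k.any() else '')
E
```

```text
time: 4.62
eef_pos: [0.5788, 0.02, 0.2791]
orientation: [[0.14, 0.99, -0.0], [0.99, -0.14, -0.0], [-0.0, -0.0, -1.0]]
contact_force: [4.3, 0.2, -9.1]
finger_gap: 0.139
grip_force: 58.4
[0.57883869 0.0199555  0.27907967] [ 4.30837233  0.16032471 -9.14202496]
scene 33 [0.2975 0.3038 0.3062]
top 0
```

The lift is about 11.5 mm, confirmed by the roughly 12 mm rise in the scene depth, and the 9 N spring load means it isn't at the end stop. I'll turn it +1.55 rad.

```bash
python3 -m creep '[{"jaw":-1,"linear":[0,0,0],"roll":0.12},{"jaw":-1,"linear":[0,0,0],"roll":0.12},{"jaw":-1,"linear":[0,0,0],"roll":0.12},{"jaw":-1,"linear":[0,0,0],"roll":0.12},{"jaw":-1,"linear":[0,0,0],"roll":0.12},{"jaw":-1,"linear":[0,0,0],"roll":0.12},{"jaw":-1,"linear":[0,0,0],"roll":0.12},{"jaw":-1,"linear":[0,0,0],"roll":0.12},{"jaw":-1,"linear":[0,0,0],"roll":0.12},{"jaw":-1,"linear":[0,0,0],"roll":0.12},{"jaw":-1,"linear":[0,0,0],"roll":0.12},{"jaw":-1,"linear":[0,0,0],"roll":0.12}]'
python3 -m creep '[{"jaw":-1,"linear":[0,0,0],"roll":0.11},{"jaw":-1,"linear":[0,0,0],"roll":0},{"jaw":-1,"linear":[0,0,0],"roll":0},{"jaw":-1,"linear":[0,0,0],"roll":0}]'
```

```text
time: 5.72
eef_pos: [0.5772, 0.0189, 0.2785]
orientation: [[-0.965, 0.262, -0.004], [0.262, 0.965, -0.002], [0.004, -0.003, -1.0]]
contact_force: [-0.5, -3.7, -10.4]
finger_gap: 0.14
grip_force: 58.6
time: 6.05
eef_pos: [0.5772, 0.0188, 0.2784]
orientation: [[-0.986, 0.164, -0.004], [0.164, 0.986, -0.002], [0.004, -0.003, -1.0]]
contact_force: [-2.3, -4.9, -10.0]
finger_gap: 0.139
grip_force: 58.6
```

```bash
python3 -m creep '[{"jaw":-1,"linear":[0,0,-0.0015],"roll":0},{"jaw":-1,"linear":[0,0,-0.0015],"roll":0},{"jaw":-1,"linear":[0,0,0],"roll":0},{"jaw":0.3,"linear":[0,0,0],"roll":0},{"jaw":0.3,"linear":[0,0,0],"roll":0},{"jaw":0.3,"linear":[0,0,0],"roll":0},{"jaw":0.3,"linear":[0,0,0],"roll":0},{"jaw":0.3,"linear":[0,0,0],"roll":0},{"jaw":0.3,"linear":[0,0,0.02],"roll":0},{"jaw":0.3,"linear":[0,0,0.03],"roll":0},{"jaw":0.3,"linear":[0,0,0.03],"roll":0},{"jaw":0.3,"linear":[0,0,0.03],"roll":0}]'
python3 -m creep '[{"jaw":1,"linear":[-0.01,-0.03,0.01],"roll":0},{"jaw":1,"linear":[-0.01,-0.03,0],"roll":0},{"jaw":1,"linear":[-0.01,-0.03,0],"roll":0},{"jaw":1,"linear":[-0.01,-0.03,0],"roll":0},{"jaw":1,"linear":[-0.01,-0.03,0],"roll":0},{"jaw":1,"linear":[-0.01,-0.03,0],"roll":0},{"jaw":1,"linear":[0,0,0],"roll":0},{"jaw":1,"linear":[0,0,0],"roll":0}]'
python3 - <<'E'
from h import *
s=arm.state();c=cam("wrist");T=wristT(c,s);print(np.round(s["eef_pos"],4))
cv2.imwrite("pics/w2.png",c["img"])
hsv=cv2.cvtColor(c["img"],cv2.COLOR_BGR2HSV)
m=cv2.inRange(hsv,(0,150,80),(8,255,255))|cv2.inRange(hsv,(172,150,80),(180,255,255))
v=np.argwhere(m)[:,::-1];p=pts(c,v,T);k=(np.abs(p[:,0]-.58)<.05)&(np.abs(p[:,1]-.02)<.05)&(p[:,2]>.26)
if k.any():
    print("T z",np.round(np.percentile(p[k,2],[10,50,90]),4));print(cv2.minAreaRect(p[k,:2].astype(np.float32)))
y=cv2.inRange(hsv,(18,120,80),(36,255,255));v=np.argwhere(y)[:,::-1];p=pts(c,v,T);k=(p[:,2]>.1)&(p[:,2]<.245)&(np.abs(p[:,0]-.5)<.04);print("yel",k.sum(),np.round(np.percentile(p[k],[2,50,98],axis=0),4))
k&=p[:,2]>.226
if k.any():print(cv2.minAreaRect(plane(c,v[k],.232,T)[:,:2].astype(np.float32)),v[k].mean(0))
E
```

```text
time: 7.05
eef_pos: [0.5788, 0.0202, 0.3876]
orientation: [[-0.987, 0.16, -0.0], [0.16, 0.987, 0.0], [0.0, 0.0, -1.0]]
contact_force: [0.5, -0.3, 0.6]
finger_gap: 0.649
grip_force: 0.0
time: 7.72
eef_pos: [0.5187, -0.1612, 0.3968]
orientation: [[-0.987, 0.163, 0.001], [0.163, 0.987, 0.0], [-0.001, 0.0, -1.0]]
contact_force: [0.1, 0.1, 0.2]
finger_gap: 0.998
grip_force: 0.0
[ 0.5187 -0.1612  0.3968]
T z [0.2862 0.2966 0.299 ]
((0.5785138607025146, 0.015687761828303337), (0.013890590518712997, 0.0496513657271862), 81.25616455078125)
yel 513 [[ 0.4875 -0.2273  0.1128]
 [ 0.4916 -0.2186  0.2121]
 [ 0.4994 -0.2155  0.2314]]
((0.4934644401073456, -0.22127337753772736), (0.013057433068752289, 0.012998420745134354), 80.47386932373047) [202.275 172.675]
```

View pics/w2.png

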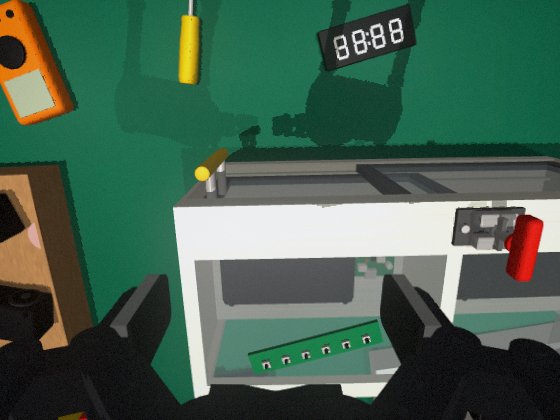

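The picture shows the T standing crosswise at (523,247), its top at about 0.299, so it is held out. The yellow bar top at (202,173) measures (0.4935, -0.2213), 13 mm across, and agrees with the position derived from the T. I'll go to the bar and grip it near the top.

```bash
python3 -m creep '[{"jaw":1,"linear":[-0.0126,-0.03,0],"roll":0.02},{"jaw":1,"linear":[-0.0126,-0.03,-0.01],"roll":0},{"jaw":1,"linear":[0,0,-0.03],"roll":0},{"jaw":1,"linear":[0,0,-0.035],"roll":0},{"jaw":1,"linear":[0,0,-0.035],"roll":0},{"jaw":1,"linear":[0,0,-0.035],"roll":0},{"jaw":1,"linear":[0,0,-0.03],"roll":0},{"jaw":1,"linear":[0,0,-0.02],"roll":0},{"jaw":1,"linear":[0,0,-0.008],"roll":0},{"jaw":1,"linear":[0,0,0],"roll":0},{"jaw":1,"linear":[0,0,0],"roll":0}]'
python3 -m creep '[{"jaw":-1,"linear":[0,0,0],"roll":0},{"jaw":-1,"linear":[0,0,0],"roll":0},{"jaw":-1,"linear":[0,0,0],"roll":0},{"jaw":-1,"linear":[0,0,0],"roll":0},{"jaw":-1,"linear":[0,0,0],"roll":0},{"jaw":-1,"linear":[0,0,0],"roll":0},{"jaw":-1,"linear":[0,0,0],"roll":0},{"jaw":-1,"linear":[0,0,0],"roll":0},{"jaw":-1,"linear":[0,0,0],"roll":0},{"jaw":-1,"linear":[0,0,0],"roll":0}]'
```

```text
time: 8.68
eef_pos: [0.4947, -0.2194, 0.194]
orientation: [[-0.99, 0.139, 0.001], [0.139, 0.99, -0.0], [-0.001, 0.0, -1.0]]
contact_force: [0.5, -0.3, 0.8]
finger_gap: 1.002
grip_force: 0.0
time: 9.52
eef_pos: [0.494, -0.2203, 0.1939]
orientation: [[-0.99, 0.14, 0.001], [0.14, 0.99, -0.001], [-0.001, -0.001, -1.0]]
contact_force: [-1.6, -1.2, 4.1]
finger_gap: 0.146
grip_force: 58.4
```

```bash
python3 -m creep '[{"jaw":-1,"linear":[0.001,0.007,0],"roll":0},{"jaw":-1,"linear":[0.002,0.014,0],"roll":0},{"jaw":-1,"linear":[0.002,0.014,0],"roll":0},{"jaw":-1,"linear":[0.002,0.014,0],"roll":0},{"jaw":-1,"linear":[0.002,0.014,0],"roll":0},{"jaw":-1,"linear":[0.002,0.014,0],"roll":0},{"jaw":-1,"linear":[0.002,0.014,0],"roll":0},{"jaw":-1,"linear":[0.002,0.014,0],"roll":0},{"jaw":-1,"linear":[0.002,0.014,0],"roll":0},{"jaw":-1,"linear":[0.002,0.014,0],"roll":0},{"jaw":-1,"linear":[0.001,0.007,0],"roll":0},{"jaw":-1,"linear":[0,0,0],"roll":0}]'
python3 -m creep '[{"jaw":-1,"linear":[0.001,0.0065,0],"roll":0},{"jaw":-1,"linear":[0,0.002,0],"roll":0},{"jaw":-1,"linear":[0,0,0],"roll":0},{"jaw":-1,"linear":[0,0,0],"roll":0},{"jaw":-1,"linear":[0,0,0],"roll":0}]'
```

```text
time: 10.52
eef_pos: [0.5143, -0.0782, 0.1939]
orientation: [[-0.99, 0.139, 0.001], [0.139, 0.99, 0.001], [-0.001, 0.001, -1.0]]
contact_force: [-1.5, 2.5, 5.4]
finger_gap: 0.144
grip_force: 59.0
time: 10.93
eef_pos: [0.5151, -0.0724, 0.1939]
orientation: [[-0.99, 0.14, 0.001], [0.14, 0.99, -0.002], [-0.001, -0.002, -1.0]]
contact_force: [-0.3, -4.3, 4.9]
finger_gap: 0.143
grip_force: 59.1
```

```bash
python3 -m creep '[{"jaw":-1,"linear":[0,0.0015,0],"roll":0},{"jaw":-1,"linear":[0,0,0],"roll":0},{"jaw":-1,"linear":[0,0,0],"roll":0},{"jaw":-1,"linear":[0,0,0],"roll":0}]'
```

```text
time: 11.27
eef_pos: [0.5151, -0.0724, 0.1939]
orientation: [[-0.99, 0.14, 0.001], [0.14, 0.99, -0.005], [-0.002, -0.005, -1.0]]
contact_force: [-1.6, -10.6, 4.6]
finger_gap: 0.147
grip_force: 59.2
```

The door is against its stop: position unchanged while the force rose from 4 to 11 N. I'll ease off, release, rise and return over the T.

```bash
python3 -m creep '[{"jaw":-1,"linear":[0,-0.0015,0],"roll":0},{"jaw":-1,"linear":[0,0,0],"roll":0},{"jaw":1,"linear":[0,0,0],"roll":0},{"jaw":1,"linear":[0,0,0],"roll":0},{"jaw":1,"linear":[0,0,0],"roll":0},{"jaw":1,"linear":[0,0,0],"roll":0},{"jaw":1,"linear":[0,0,0],"roll":0},{"jaw":1,"linear":[0,0,0],"roll":0},{"jaw":1,"linear":[0,0,0.02],"roll":0},{"jaw":1,"linear":[0,0,0.035],"roll":0},{"jaw":1,"linear":[0,0,0.035],"roll":0},{"jaw":1,"linear":[0,0,0.035],"roll":0}]'
python3 -m creep '[{"jaw":1,"linear":[0,0,0.035],"roll":0},{"jaw":1,"linear":[0,0,0.035],"roll":0},{"jaw":1,"linear":[0,0,0],"roll":0},{"jaw":1,"linear":[0,0,0],"roll":0}]'
python3 - <<'E'
from h import *
s=arm.state();c=cam("wrist");T=wristT(c,s);print(np.round(s["eef_pos"],4))
cv2.imwrite("pics/w3.png",c["img"])
hsv=cv2.cvtColor(c["img"],cv2.COLOR_BGR2HSV)
m=cv2.inRange(hsv,(0,150,80),(8,255,255))|cv2.inRange(hsv,(172,150,80),(180,255,255))
v=np.argwhere(m)[:,::-1];p=pts(c,v,T);k=(np.abs(p[:,0]-.58)<.05)&(np.abs(p[:,1]-.02)<.05)&(p[:,2]>.295)
if k.any(): print(k.sum(),"T z",np.round(np.percentile(p[k,2],[10,50,90]),4),cv2.minAreaRect(plane(c,v[k],.300,T)[:,:2].astype(np.float32)))
y=cv2.inRange(hsv,(18,120,80),(36,255,255));v=np.argwhere(y)[:,::-1];p=pts(c,v,T);k=(p[:,2]>.226)&(p[:,2]<.245)&(np.abs(p[:,0]-.51)<.04)
if k.any():print(cv2.minAreaRect(plane(c,v[k],.232,T)[:,:2].astype(np.float32)))
E
```

```text
time: 12.27
eef_pos: [0.5143, -0.0713, 0.3191]
orientation: [[-0.99, 0.14, -0.001], [0.14, 0.99, 0.0], [0.001, 0.0, -1.0]]
contact_force: [0.4, 0.1, 0.1]
finger_gap: 1.002
grip_force: 0.0
time: 12.6
eef_pos: [0.5161, -0.0716, 0.3916]
orientation: [[-0.99, 0.14, 0.006], [0.14, 0.99, -0.001], [-0.006, -0.0, -1.0]]
contact_force: [0.6, -0.2, -0.8]
finger_gap: 0.999
grip_force: 0.0
[ 0.5161 -0.0716  0.3916]
549 T z [0.2962 0.2983 0.2992] ((0.5679607391357422, 0.016433831304311752), (0.012676932848989964, 0.03057803213596344), 82.68394470214844)
((0.5145038366317749, -0.07333672046661377), (0.012776157818734646, 0.01310158520936966), 81.9427261352539)
```

View pics/w3.png

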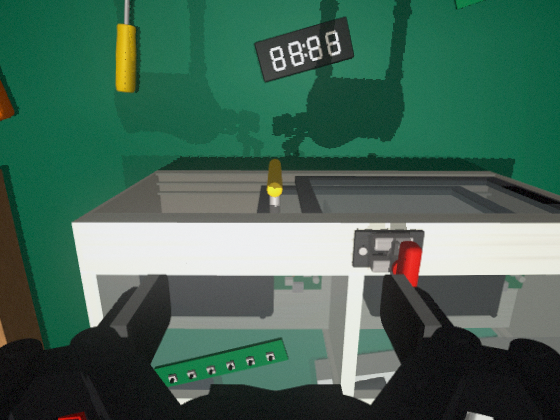

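The bar is now at (275,190), which measures 0.1495 m of travel. The T at (408,262) is still crosswise and out. I'll move over the T.

```bash
python3 -m creep '[{"jaw":1,"linear":[0.016,0.0226,0],"roll":-0.01},{"jaw":1,"linear":[0.016,0.0226,0],"roll":0},{"jaw":1,"linear":[0.016,0.0226,0],"roll":0},{"jaw":1,"linear":[0.0155,0.0226,0],"roll":0},{"jaw":1,"linear":[0,0,-0.03],"roll":0},{"jaw":1,"linear":[0,0,-0.03],"roll":0},{"jaw":1,"linear":[0,0,0],"roll":0},{"jaw":1,"linear":[0,0,0],"roll":0},{"jaw":1,"linear":[0,0,0],"roll":0}]'
python3 -c "
from h import *
print(arm.state()['eef_pos'])"
```

```text
time: 13.4
eef_pos: [0.578, 0.0188, 0.3281]
orientation: [[-0.989, 0.15, -0.001], [0.15, 0.989, 0.0], [0.001, -0.0, -1.0]]
contact_force: [-0.2, -0.3, 0.9]
finger_gap: 1.002
grip_force: 0.0
[0.57804094 0.01875184 0.32813377]
```

```bash
python3 -m creep '[{"jaw":1,"linear":[0.0008,0.0005,-0.02],"roll":0},{"jaw":1,"linear":[0,0,-0.02],"roll":0},{"jaw":1,"linear":[0,0,-0.0125],"roll":0},{"jaw":1,"linear":[0,0,0],"roll":0},{"jaw":-1,"linear":[0,0,0],"roll":0},{"jaw":-1,"linear":[0,0,0],"roll":0},{"jaw":-1,"linear":[0,0,0],"roll":0},{"jaw":-1,"linear":[0,0,0],"roll":0},{"jaw":-1,"linear":[0,0,0],"roll":0},{"jaw":-1,"linear":[0,0,0],"roll":0},{"jaw":-1,"linear":[0,0,0],"roll":0},{"jaw":-1,"linear":[0,0,0],"roll":0}]'
python3 -m creep '[{"jaw":-1,"linear":[0,0,0.0015],"roll":0},{"jaw":-1,"linear":[0,0,0.0015],"roll":0},{"jaw":-1,"linear":[0,0,0],"roll":0},{"jaw":-1,"linear":[0,0,0],"roll":0},{"jaw":-1,"linear":[0,0,0],"roll":0}]'
```

```text
time: 14.4
eef_pos: [0.5793, 0.0184, 0.2767]
orientation: [[-0.989, 0.15, 0.001], [0.15, 0.989, -0.002], [-0.001, -0.002, -1.0]]
contact_force: [-1.2, -4.3, 4.6]
finger_gap: 0.136
grip_force: 60.5
time: 14.82
eef_pos: [0.5792, 0.0186, 0.2768]
orientation: [[-0.989, 0.151, -0.001], [0.151, 0.989, -0.001], [0.001, -0.002, -1.0]]
contact_force: [3.0, -5.0, -5.8]
finger_gap: 0.137
grip_force: 59.2
```

```bash
python3 -m creep '[{"jaw":-1,"linear":[0,0,0.0015],"roll":0},{"jaw":-1,"linear":[0,0,0.0015],"roll":0},{"jaw":-1,"linear":[0,0,0],"roll":0},{"jaw":-1,"linear":[0,0,0],"roll":0},{"jaw":-1,"linear":[0,0,0],"roll":0}]'
```

```text
time: 15.23
eef_pos: [0.5791, 0.0186, 0.2785]
orientation: [[-0.989, 0.151, -0.002], [0.151, 0.989, -0.001], [0.002, -0.002, -1.0]]
contact_force: [4.7, -5.6, -9.3]
finger_gap: 0.134
grip_force: 58.6
```

```bash
python3 -m creep '[{"jaw":-1,"linear":[0,0,0.001],"roll":0},{"jaw":-1,"linear":[0,0,0],"roll":0},{"jaw":-1,"linear":[0,0,0],"roll":-0.12},{"jaw":-1,"linear":[0,0,0],"roll":-0.12},{"jaw":-1,"linear":[0,0,0],"roll":-0.12},{"jaw":-1,"linear":[0,0,0],"roll":-0.12},{"jaw":-1,"linear":[0,0,0],"roll":-0.12},{"jaw":-1,"linear":[0,0,0],"roll":-0.12},{"jaw":-1,"linear":[0,0,0],"roll":-0.12},{"jaw":-1,"linear":[0,0,0],"roll":-0.12},{"jaw":-1,"linear":[0,0,0],"roll":-0.12},{"jaw":-1,"linear":[0,0,0],"roll":-0.12}]'
python3 -m creep '[{"jaw":-1,"linear":[0,0,0],"roll":-0.12},{"jaw":-1,"linear":[0,0,0],"roll":-0.12},{"jaw":-1,"linear":[0,0,0],"roll":-0.12},{"jaw":-1,"linear":[0,0,0],"roll":0},{"jaw":-1,"linear":[0,0,0],"roll":0},{"jaw":-1,"linear":[0,0,0],"roll":0}]'
```

```text
time: 16.23
eef_pos: [0.5789, 0.0181, 0.2793]
orientation: [[-0.212, 0.977, -0.002], [0.977, 0.212, -0.002], [-0.002, -0.003, -1.0]]
contact_force: [4.4, -6.3, -10.1]
finger_gap: 0.136
grip_force: 58.5
time: 16.73
eef_pos: [0.5787, 0.018, 0.2792]
orientation: [[0.14, 0.99, -0.003], [0.99, -0.14, -0.002], [-0.003, -0.003, -1.0]]
contact_force: [4.9, -7.1, -9.4]
finger_gap: 0.137
grip_force: 58.6
```

```bash
python3 -m creep '[{"jaw":-1,"linear":[0,0,-0.002],"roll":0},{"jaw":-1,"linear":[0,0,-0.002],"roll":0},{"jaw":-1,"linear":[0,0,-0.002],"roll":0},{"jaw":-1,"linear":[0,0,-0.002],"roll":0},{"jaw":-1,"linear":[0,0,-0.002],"roll":0},{"jaw":-1,"linear":[0,0,0],"roll":0},{"jaw":-1,"linear":[0,0,0],"roll":0},{"jaw":-1,"linear":[0,0,0],"roll":0}]'
```

```text
time: 17.4
eef_pos: [0.5787, 0.018, 0.2701]
orientation: [[0.14, 0.99, -0.002], [0.99, -0.14, -0.002], [-0.003, -0.002, -1.0]]
contact_force: [2.4, -6.8, -7.8]
finger_gap: 0.145
grip_force: 59.0
```

It has followed down to about 2 mm with only the spring load, so the pin is entering the hole. I'll release, back away and check.

```bash
python3 -m creep '[{"jaw":-1,"linear":[0,0,-0.001],"roll":0},{"jaw":-1,"linear":[0,0,0],"roll":0},{"jaw":1,"linear":[0,0,0],"roll":0},{"jaw":1,"linear":[0,0,0],"roll":0},{"jaw":1,"linear":[0,0,0],"roll":0},{"jaw":1,"linear":[0,0,0],"roll":0},{"jaw":1,"linear":[0,0,0],"roll":0},{"jaw":1,"linear":[0,0,0],"roll":0},{"jaw":1,"linear":[0,0,0.02],"roll":0},{"jaw":1,"linear":[0,0,0.03],"roll":0},{"jaw":1,"linear":[0,0,0.03],"roll":0},{"jaw":1,"linear":[0,0,0.03],"roll":0}]'
python3 -m creep '[{"jaw":1,"linear":[-0.03,0.005,0.02],"roll":0},{"jaw":1,"linear":[-0.03,0.005,0],"roll":0},{"jaw":1,"linear":[0,0,0],"roll":0},{"jaw":1,"linear":[0,0,0],"roll":0},{"jaw":1,"linear":[0,0,0],"roll":0}]'
python3 - <<'E'
from h import *
s=arm.state();c=cam("wrist");T=wristT(c,s);print(np.round(s["eef_pos"],4))
cv2.imwrite("pics/w4.png",c["img"])
hsv=cv2.cvtColor(c["img"],cv2.COLOR_BGR2HSV)
m=cv2.inRange(hsv,(0,150,80),(8,255,255))|cv2.inRange(hsv,(172,150,80),(180,255,255))
v=np.argwhere(m)[:,::-1];p=pts(c,v,T);k=(np.abs(p[:,0]-.58)<.05)&(np.abs(p[:,1]-.02)<.05)&(p[:,2]>.26)
print("T z",np.round(np.percentile(p[k,2],[5,50,90]),4));k&=p[:,2]>.287;print(cv2.minAreaRect(plane(c,v[k],.292,T)[:,:2].astype(np.float32)))
y=cv2.inRange(hsv,(18,120,80),(36,255,255));v=np.argwhere(y)[:,::-1];p=pts(c,v,T);k=(p[:,2]>.1)&(p[:,2]<.245)&(np.abs(p[:,0]-.51)<.04);print("yel",k.sum(),np.round(np.percentile(p[k],[2,50,98],axis=0),4))
E
```

```text
time: 18.4
eef_pos: [0.5787, 0.0196, 0.3828]
orientation: [[0.139, 0.99, -0.001], [0.99, -0.139, 0.0], [0.0, -0.001, -1.0]]
contact_force: [0.7, -0.2, -0.3]
finger_gap: 1.001
grip_force: 0.0
time: 18.82
eef_pos: [0.5192, 0.0295, 0.4017]
orientation: [[0.139, 0.99, 0.001], [0.99, -0.139, -0.0], [0.0, 0.001, -1.0]]
contact_force: [-0.1, -0.4, -0.5]
finger_gap: 1.0
grip_force: 0.0
[0.5192 0.0295 0.4017]
T z [0.2869 0.2897 0.2909]
((0.5781131982803345, 0.019339893013238907), (0.04750630632042885, 0.011972129344940186), 81.72358703613281)
yel 659 [[ 0.5097 -0.0778  0.1114]
 [ 0.5161 -0.0684  0.196 ]
 [ 0.5223 -0.0668  0.2311]]
```

View pics/w4.png

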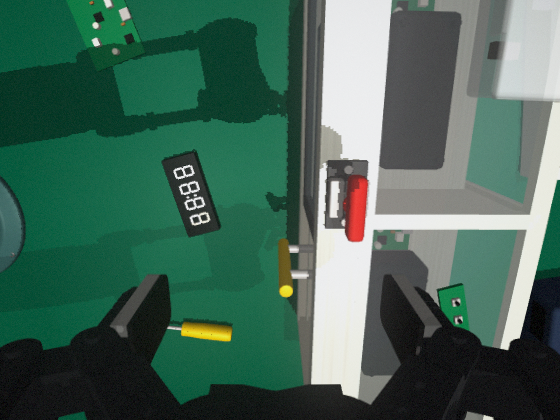

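The T at (356,210) is back in line with the track. Its height reads the same as at the start (median 0.290), 6 mm below where it would ride on the door, so the plunger is down in the hole. The bar is at (286,290), the open position, and the gripper is clear and holding nothing. Handing in.

```bash
python3 -c "
from station import order
print(order.hand_in())"
```

```text
the job is handed in; nothing more can be done
None
```

The job is handed in: the rear door is open (about 0.150 m of travel), the plunger has dropped back in to lock it, and the gripper is clear of everything; I saw nothing else disturbed, but did not measure the front door separately.

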